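# Darken the detector by closing its flush shutter

## Task

Two identical white detector boxes lie on the desk with their windows uncovered. Close the yellow shutter: press down on the flat yellow leaf inside its finger opening and slide it fully home toward the small window, so that the leaf covers the detector behind the window. Leave the blue shutter open as it is.

Things in the scene. Friction and masses are not known exactly. Their poses are not given: they have to be found in the camera images.
- box_yellow: White box with the yellow shutter, fixed, 76 (x) by 220 (y) by 42 mm high; steel socket juts 12 mm from its -y end. Origin: centre of its underside, z up. The 3 mm deck has a finger opening, x -22 to 22, y -47 to 45 mm, showing the ribbed yellow leaf, and near the +y end (y = 77 mm) a glazed 24 mm window with black rim. The leaf runs on under the deck all round; it slides along y and closes toward +y.
- shutter_yellow (a joint): Travel of the yellow leaf toward the window, m: 0 open, 0.045 closed, at its end stop. It has no handle or edge to push (ribs are flat): press and drag it by friction. It resists sliding with about 1.2 N plus slight drag and stays where left. It is sprung: begins to sink at about 2 N, gives 1 mm per 1.5 N, stops 6 mm down (11 N). Pressing with 5 to 10 N (2 to 5 mm down) is right.
- press_yellow (a point): Point on the leaf's unpressed top, 3 mm below the deck's top and 39 mm over the desk, on its centre line: a good place to press with shut fingers. It slides with the leaf: shutter open, it is 23 mm from the -y end of the opening; closed, 24 mm from the end near the window. Its y axis points in the closing direction.
- shutter_blue (a joint): The same for the blue shutter of the other box, of the same form and size: 0 open, 0.045 closed, m. To be left alone. Instruments up to 0.4 m high stand right behind both boxes, their handles and knobs from about x = 0.51 m (y -0.2 to 0.2); a clear case 106 mm high lies to their left (y over 0.27): swing over in front of the instruments, not into them.

How it is judged:
At the end, for the whole second after the job is handed in: The yellow shutter stands closed and at rest, within 10 mm of its end stop, and the blue shutter is still open (less than 18 mm along its 45 mm travel) (value of joint shutter_yellow above 0.035 m and velocity of joint shutter_yellow between -0.005 and 0.005 m/s and value of joint shutter_blue below 0.018 m); the robot touches nothing.
It fails at once if the blue shutter is slid toward closed (past 18 mm of its 45 mm travel) (value of joint shutter_blue above 0.018 m).
It also fails if it takes over 27 s, if anything falls off the work surface, if the arm or the gripper's body presses on something with over 40 N, if the wrist force passes 120 N, or if a joint passes its speed limit or range.

## Robot

A 7-joint arm with a two-finger parallel gripper is mounted at the origin on a cart in front of the work surface, level with it; the furniture and walls round the work are solid. World frame = base frame: x ahead of the robot, y to its left, z up, the work surface at z = 0. Lengths are in m, angles in rad, forces in N, time in s.
With the tool pointing down it reaches from about 0.4 to 0.85 m from the base axis. Payload 10.4 kg.
Tool frame: the origin (TCP) lies midway between the tips of the shut fingers; the grasp point (between the pads) lies 19 mm behind it; z points along the fingers, y is the line along which they close (so a half turn about z gives the same grasp; the last joint's range is limited). The gripper opens to 87 mm and grips with 3 to 60 N. Pads are 19 mm wide; open, the fingers measure 117 mm over their backs; the gripper's body (75 mm by 190 mm) begins 51 mm behind the grasp point.
Start: joints at [-1.327, 0.332, -0.065, 1.46, 0.022, 1.35, -0.088], TCP at [0.165, 0.603, 0.223] pointing down, gripper open.
Joint ranges: [-2.6, 2.6], [-0.5, 2.12], [-1.47, 1.34], [0.16, 2.42], [-1.27, 4.41], [0.06, 2.06], [-2.6, 2.6]. Speed limits (rad/s): [2.22, 2.22, 2.79, 2.79, 3.14, 3.14, 3.14].

## Interface

Orientations are given as a unit quaternion [x, y, z, w].
In Python, from bench import r gives the robot as it stands.
- The arm moves only by the tool apply_moves, never from a script. Its argument "steps" is a list of rows, each a list of 7 numbers: the turn, a rotation vector about the tool's x, y, z in rad, then the shift along the tool's x, y, z in mm, then the opening, from -1 (shut) to 1 (fully open). In form: [[ax, ay, az, x, y, z, claw], ...]. A call has 1 to 20 rows; each row is the pose to reach, as a shift and turn from the pose commanded when the call began, along the tool's axes at that moment; what a row does not reach only later rows make up. A row lasts 1/12 s, in which the tool goes at most 41.7 mm and 7.16 degrees, less where a joint would pass 70% of its speed; a pose out of reach is approached as far as the arm can. A call with a gripper value outside its range is refused whole. The fingers move at their own pace and stop on an object; "force" is the grip in N (left out, the last holds). Time passes only in rows, so rows that repeat a pose let the fingers close. It gives the time, the measured TCP pose, the force, the opening and the grip force at its end, in the units of the state.
- r.read_state(): the state, without advancing time (a new reading comes with each control period).
- r.camera(name): name is "scene" or "top" or "wrist"; returns a dict with "pixels" (480x640x3 uint8, red, green, blue), "z_map" (480x640 float32, m along the optical axis (not along the pixel's ray), 0 where there is no reading), "fovy" (degrees; the focal length in pixels is half the picture's height over the tangent of half this angle, whatever the lens; pixels are square), "cx", "cy" (the principal point, pixels), "position" and "orientation" of the camera in the world. Camera axes: x right, y down, z forward; pixel columns grow to the right and rows downward; lengths in m; the calibration is good to about 2 mm. The wrist camera is an equidistant fisheye: a pixel r from the principal point sees the ray r / f radians off the axis. A picture is of the moment at which its call begins.
- r.close_job(): hands the job in; it is judged then, once.
The state is a dict: "time": time; "joint_positions": joint angles; "joint_vel": joint speeds; "joint_torque": joint torques, N m; "ee_pos": TCP position; "eef_rot": TCP orientation; "ft_force": force on the tool from outside, world axes, zero at the start; "torque": the same for the moment, N m; "width": finger opening in m; "grip_force": force on a finger pad.
Only numpy, scipy, OpenCV 4.12 (cv2) and the standard library are available. Lean on these libraries where they do the work, as an engineer would, in place of code of your own. Each camera call takes 0.05 s, during which the arm holds its last target. There are 200 camera calls.

## Working session

There is one attempt and no reset: what is moved stays moved. The work goes in short steps, Python scripts to look and compute and a tool call to move; the robot and the scene stay as the last step left them, time stands still between calls to the robot, and variables do not carry over. Pictures are saved under pics/ and viewed, at most 10 in all, crops included, and the job is handed in when it is done.

Besides the shell and the picture viewer there is one more tool, called after "Emit:" as name(argument=value, ...), one argument or row to a line, values as JSON. apply_moves: Moves the arm, as the interface text tells. Its arguments: {"type":"object","properties":{"steps":{"type":"array","items":{"type":"array","items":{"type":"number"}}},"force":{"type":"number"}},"required":["steps"]}

```bash
mkdir -p pics
cat > h.py <<'E'
import numpy as np, cv2
from scipy.spatial.transform import Rotation as R
def pts(c):
    H,W=c["z_map"].shape; f=H/2/np.tan(np.radians(c["fovy"]/2))
    v,u=np.mgrid[:H,:W]; z=c["z_map"]
    P=np.stack([(u-c["cx"])/f*z,(v-c["cy"])/f*z,z],-1)
    return P@R.from_quat(c["orientation"]).as_matrix().T+np.array(c["position"])
def yellow(c):
    h=cv2.cvtColor(c["pixels"],cv2.COLOR_RGB2HSV); return cv2.inRange(h,(20,120,100),(35,255,255))
E
python3 - <<'E'
from bench import r
from h import *
for n in("top","scene"):
    c=r.camera(n); cv2.imwrite(f"pics/{n}.png",c["pixels"][...,::-1]); np.savez(f"{n}.npz",**c)
    m=yellow(c);P=pts(c);N,L,S,C=cv2.connectedComponentsWithStats(m)
    print(n,c["position"],c["fovy"])
    for i in range(1,N):
        if S[i,4]>60:
            q=P[(L==i)&(c["z_map"]>0)]; print(S[i],C[i],np.median(q,0),q.min(0),q.max(0))
print(r.read_state())
E
```

```text
top [ 0.27513843 -0.01985845  0.92192731] 50.60371881743267
[ 364  197   53   33 1068] [389.59550562 213.13014981] [ 0.45375573 -0.13799641  0.03874855] [ 0.42558475 -0.18431368  0.03379542] [ 0.48253172 -0.09251253  0.04336981]
scene [ 0.06958317 -0.69234212  0.40680255] 52.56881537890161
[348 267  57  29 691] [376.35745297 280.78437048] [ 0.45534645 -0.14087771  0.03976804] [ 0.42647941 -0.18880403  0.0376305 ] [ 0.48382347 -0.0918395   0.04361201]
{'time': 0.1, 'joint_positions': array([-1.32662062,  0.33281134, -0.06467326,  1.46086349,  0.02160256,
        1.3499062 , -0.08848821]), 'joint_vel': array([-5.08990682e-04, -2.67883092e-03, -9.90613994e-04, -1.66205469e-03,
       -8.35881736e-04,  1.65284889e-03,  7.88865353e-05]), 'joint_torque': array([ 9.13026088e-04, -6.24552083e+01,  2.43245449e-02, -3.90710878e+01,
       -6.14652713e-02,  3.67544463e-02,  1.02788313e-04]), 'ee_pos': array([0.16469153, 0.60254605, 0.22182884]), 'eef_rot': array([ 1.32989446e-01,  9.91117243e-01, -6.44523536e-04, -5.10889338e-05]), 'ft_force': array([-0.30820717,  0.10023758,  0.97129808]), 'torque': array([-0.0068181 , -0.01436913, -0.00645524]), 'grip_force': 0.0, 'width': 0.08706840000621319}
```

View pics/top.png

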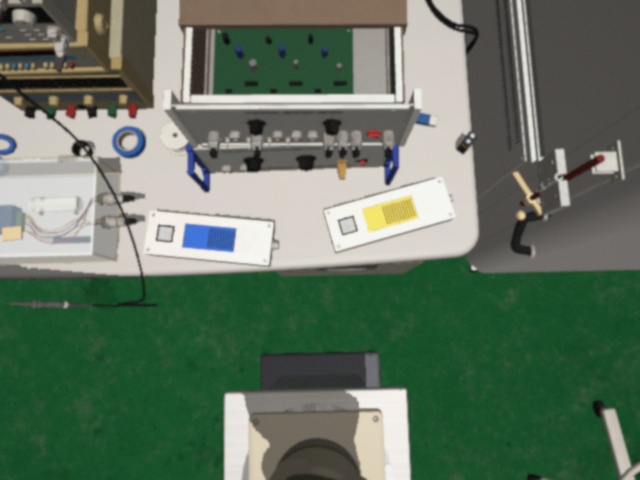

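View pics/scene.png

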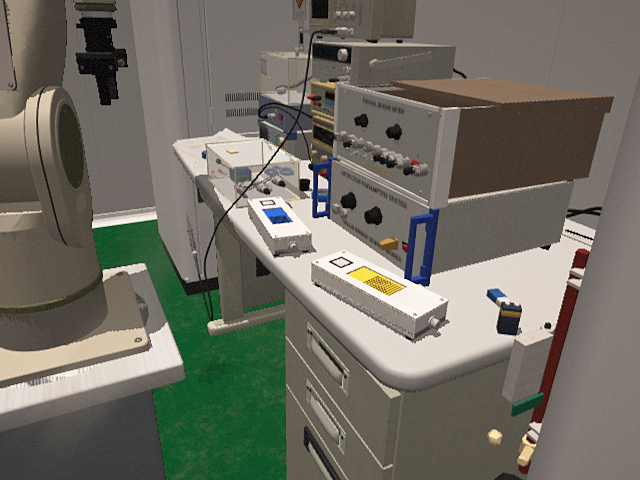

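The top view shows the yellow leaf at about (390,213), its window at (347,226) and the socket at (450,198). The blue box is at (210,238). The scene view agrees, with the yellow leaf at (376,281) and its window at (341,262).

```bash
cat > fit.py <<'E'
from h import *
def leaf(c):
    m=yellow(c); N,L,S,C=cv2.connectedComponentsWithStats(cv2.morphologyEx(m,cv2.MORPH_CLOSE,np.ones((5,5))))
    i=1+S[1:,4].argmax(); H=480; f=H/2/np.tan(np.radians(c["fovy"]/2))
    v,u=np.where(L==i); d=np.stack([(u-c["cx"])/f,(v-c["cy"])/f,np.ones(len(u))],-1)@R.from_quat(c["orientation"]).as_matrix().T
    p=np.array(c["position"]); q=p+d*((0.039-p[2])/d[:,2])[:,None]
    (a,s,_)=rect=cv2.minAreaRect((q[:,:2]*1000).astype(np.float32))
    b=cv2.boxPoints(rect); e=[b[1]-b[0],b[2]-b[1]]; e=max(e,key=np.linalg.norm); e=e/np.linalg.norm(e); e*=np.sign(e[1])
    return np.array(a),e,s
E
python3 - <<'E'
from fit import *
for n in("top","scene"):
    c=dict(np.load(n+".npz")); a,e,s=leaf(c); print(n,a,e,np.degrees(np.arctan2(-e[0],e[1])),s,"press",a-23*e,"end",a+22*e)
    P=pts(c); 
    for lo,hi in((.06,.12),(.12,.2),(.2,.4)):
        k=(c["z_map"]>0)&(P[...,2]>lo)&(P[...,2]<hi)&(P[...,1]>-.35)&(P[...,1]<.25)&(P[...,0]>.35)
        q=P[k]; print(lo,[(y,round(float(q[(abs(q[:,1]-y)<.025)][:,0].min()),3)) for y in np.arange(-.3,.25,.05) if (abs(q[:,1]-y)<.025).any()])
E
```

```text
top [ 453.92105103 -137.91821289] [-0.2542345   0.96714264] 14.728228 (39.207706451416016, 87.36492919921875) press [ 459.76844454 -160.16249275] end [ 448.3278923  -116.64107513]
0.06 [(np.float64(-0.15000000000000002), 0.509), (np.float64(-0.10000000000000003), 0.537), (np.float64(-0.050000000000000044), 0.514), (np.float64(-5.551115123125783e-17), 0.524), (np.float64(0.04999999999999993), 0.543), (np.float64(0.09999999999999992), 0.523), (np.float64(0.1499999999999999), 0.537), (np.float64(0.1999999999999999), 0.504)]
0.12 [(np.float64(-0.15000000000000002), 0.509), (np.float64(-0.10000000000000003), 0.54), (np.float64(-0.050000000000000044), 0.504), (np.float64(-5.551115123125783e-17), 0.533), (np.float64(0.04999999999999993), 0.512), (np.float64(0.09999999999999992), 0.532), (np.float64(0.1499999999999999), 0.511), (np.float64(0.1999999999999999), 0.504)]
0.2 [(np.float64(-0.15000000000000002), 0.521), (np.float64(-0.10000000000000003), 0.504), (np.float64(-0.050000000000000044), 0.505), (np.float64(-5.551115123125783e-17), 0.506), (np.float64(0.04999999999999993), 0.51), (np.fl
[... 634 characters left out ...]
), 0.504)]
0.12 [(np.float64(-0.15000000000000002), 0.508), (np.float64(-0.10000000000000003), 0.517), (np.float64(-0.050000000000000044), 0.506), (np.float64(-5.551115123125783e-17), 0.535), (np.float64(0.04999999999999993), 0.523), (np.float64(0.09999999999999992), 0.532), (np.float64(0.1499999999999999), 0.52), (np.float64(0.1999999999999999), 0.505)]
0.2 [(np.float64(-0.15000000000000002), 0.508), (np.float64(-0.10000000000000003), 0.504), (np.float64(-0.050000000000000044), 0.505), (np.float64(-5.551115123125783e-17), 0.533), (np.float64(0.04999999999999993), 0.508), (np.float64(0.09999999999999992), 0.51), (np.float64(0.1499999999999999), 0.51), (np.float64(0.1999999999999999), 0.543)]
```

Emit:
apply_moves(
  steps=[
    [0,0,-0.267,-328,-307,0,-1],
    [0,0,-0.267,-328,-307,0,-1],
    [0,0,-0.267,-328,-307,0,-1],
    [0,0,-0.267,-328,-307,0,-1],
    [0,0,-0.267,-328,-307,0,-1],
    [0,0,-0.267,-328,-307,0,-1],
    [0,0,-0.267,-328,-307,0,-1],
    [0,0,-0.267,-328,-307,0,-1],
    [0,0,-0.267,-328,-307,0,-1],
    [0,0,-0.267,-328,-307,0,-1],
    [0,0,-0.267,-328,-307,0,-1],
    [0,0,-0.267,-328,-307,0,-1],
  ],
)

```text
time: 1.1
ee_pos: [0.4034, 0.2139, 0.2226]
eef_rot: [0.004, 1.0, -0.001, 0.0]
ft_force: [0.0, 0.0, 0.3]
width: 0.015
grip_force: 0.0
```

Emit:
apply_moves(
  steps=[
    [0,-0.1,0,-27,-376,0,-1],
    [0,-0.1,0,-27,-376,0,-1],
    [0,-0.2,0,-27,-376,0,-1],
    [0,-0.2,0,-27,-376,0,-1],
    [0,-0.2,0,-27,-376,0,-1],
    [0,-0.2,0,-27,-376,0,-1],
    [0,-0.2,0,-27,-376,0,-1],
    [0,-0.2,0,-27,-376,0,-1],
    [0,-0.2,0,-27,-376,0,-1],
    [0,-0.2,0,-27,-376,0,-1],
    [0,-0.2,0,-27,-376,0,-1],
    [0,-0.2,0,-27,-376,0,-1],
    [0,-0.2,0,-27,-376,0,-1],
  ],
)

```text
time: 2.18
ee_pos: [0.4273, -0.1544, 0.2223]
eef_rot: [-0.001, 0.995, 0.0, 0.1]
ft_force: [-0.1, -0.5, 0.1]
width: 0.0006
grip_force: 0.0
```

Run:
```python
from bench import r
from fit import *
s=r.read_state(); print(s["ee_pos"],R.from_quat(s["eef_rot"]).as_matrix().round(3),s["ft_force"],s["width"])
c=r.camera("wrist"); cv2.imwrite("pics/w1.png",c["pixels"][...,::-1])
m=yellow(c); f=240/np.tan(np.radians(c["fovy"]/2)); print(f,c["position"])
N,L,S,C=cv2.connectedComponentsWithStats(cv2.morphologyEx(m,cv2.MORPH_CLOSE,np.ones((9,9)))); i=1+S[1:,4].argmax(); print(S[i],C[i])
v,u=np.where(L==i); du,dv=u-c["cx"],v-c["cy"]; rr=np.hypot(du,dv)+1e-9; t=rr/f
d=np.stack([np.sin(t)*du/rr,np.sin(t)*dv/rr,np.cos(t)],-1)@R.from_quat(c["orientation"]).as_matrix().T
p=np.array(c["position"]); q=p+d*((0.039-p[2])/d[:,2])[:,None]
a,sz,_=rect=cv2.minAreaRect((q[:,:2]*1000).astype(np.float32)); print(rect, cv2.boxPoints(rect))
print((p+d*(c["z_map"][v,u]/np.cos(t))[:,None])[:,2].mean())
```

```text
[ 0.42726714 -0.15436293  0.22228546] [[-0.98  -0.002  0.198]
 [-0.002  1.     0.   ]
 [-0.198 -0.    -0.98 ]] [-0.13246557 -0.52486936  0.08159853] 0.0005840124950007768
371.64829954431775 [ 0.31446559 -0.15486538  0.36606475]
[ 280  179  102   61 3880] [331.48170103 209.1314433 ]
((455.2433166503906, -138.83316040039062), (42.73143005371094, 91.65772247314453), 14.728169441223145) [[ 422.92838  -99.94198]
 [ 446.23087 -188.5881 ]
 [ 487.55826 -177.72433]
 [ 464.25577  -89.07822]]
0.041550201136518396
```

View pics/w1.png

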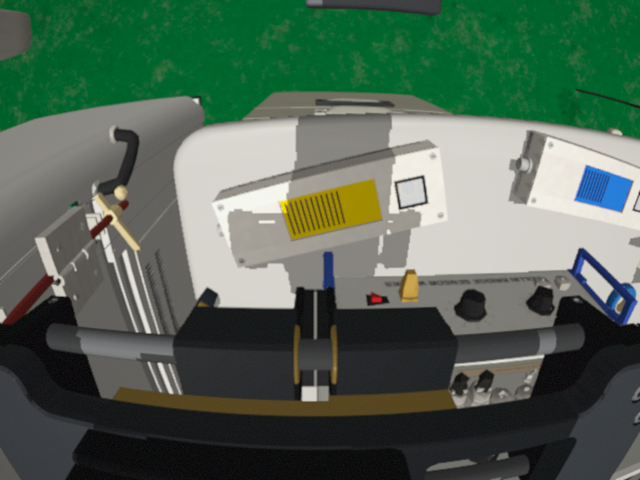

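The wrist view shows the yellow leaf at about (331,209) and its window at (411,192), to the leaf's +y side. It gives a leaf centre of (455,-139) mm and a size of 43 × 92 mm, which matches the other views. I'm descending to just above the press point.

Emit:
apply_moves(
  steps=[
    [0,0,0,-1,-6,30,-1],
    [0,0,0,-1,-6,60,-1],
    [0,0,0,-1,-6,90,-1],
    [0,0,0,-1,-6,120,-1],
    [0,0,0,-1,-6,140,-1],
    [0,0,0,-1,-6,160,-1],
    [0,0,0,-1,-6,170,-1],
    [0,0,0,-1,-6,175,-1],
    [0,0,0,-1,-6,175,-1],
    [0,0,0,-1,-6,175,-1],
  ],
)

```text
time: 3.07
ee_pos: [0.4628, -0.161, 0.0508]
eef_rot: [-0.001, 0.995, -0.0, 0.099]
ft_force: [-0.2, 0.2, 1.0]
width: 0.0006
grip_force: 0.0
```

Emit:
apply_moves(
  steps=[
    [0,0,0,1,0,4.5,-1],
    [0,0,0,1.7,0,8.5,-1],
    [0,0,0,2.1,0,10.5,-1],
    [0,0,0,2.4,0,12,-1],
    [0,0,0,2.6,0,13,-1],
    [0,0,0,2.6,0,13,-1],
    [0,0,0,2.6,0,13,-1],
  ],
)

```text
time: 3.65
ee_pos: [0.4636, -0.1618, 0.0383]
eef_rot: [0.0, 0.995, 0.0, 0.1]
ft_force: [-0.5, 0.6, 5.2]
width: 0.0004
grip_force: 2.9
```

Emit:
apply_moves(
  steps=[
    [0,0,0,0.3,0,1.5,-1],
    [0,0,0,0.3,0,1.5,-1],
    [0,0,0,1.3,4,1.3,-1],
    [0,0,0,2.3,8,1.1,-1],
    [0,0,0,3.3,12,0.9,-1],
    [0,0,0,4.4,16,0.7,-1],
    [0,0,0,5.4,20,0.5,-1],
    [0,0,0,6.5,24,0.3,-1],
    [0,0,0,7.5,28,0.1,-1],
    [0,0,0,8.5,32,-0.1,-1],
    [0,0,0,9.6,36,-0.3,-1],
    [0,0,0,10.6,40,-0.5,-1],
    [0,0,0,11.6,44,-0.7,-1],
    [0,0,0,12,45.5,-0.8,-1],
    [0,0,0,12,45.5,-0.8,-1],
  ],
)

```text
time: 4.9
ee_pos: [0.4526, -0.117, 0.0374]
eef_rot: [0.0, 0.995, -0.0, 0.101]
ft_force: [-0.2, -3.8, 7.7]
width: 0.0006
grip_force: 3.5
```

Run:
```python
from bench import r
from fit import *
c=r.camera("wrist"); cv2.imwrite("pics/w2.png",c["pixels"][...,::-1])
```

```text
(no output)
```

View pics/w2.png

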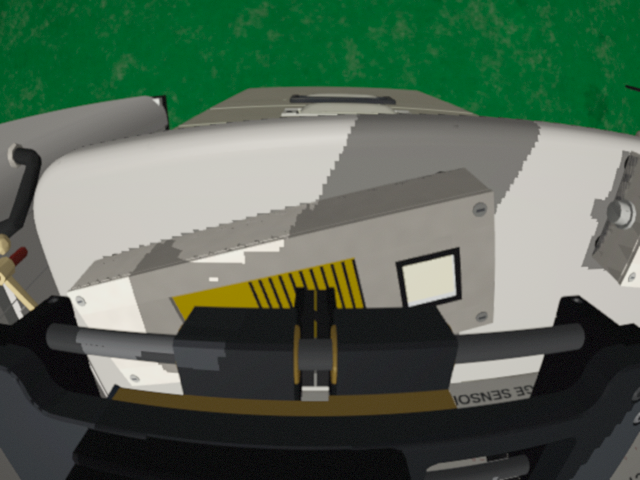

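The ribs have moved to the window end, at about (340,280), and the 3.8 N drag suggests the leaf is at its stop. I'll lift off and check.

Emit:
apply_moves(
  steps=[
    [0,0,0,-1,0,-5,-1],
    [0,0,0,-3,0,-15,-1],
    [0,0,0,-7,0,-35,-1],
    [0,0,0,-13,0,-65,-1],
    [0,0,0,-19,0,-95,-1],
    [0,0,0,-25,0,-125,-1],
    [0,0,0,-29,0,-145,-1],
    [0,0,0,-29,0,-145,-1],
    [0,0,0,-29,0,-145,-1],
    [0,0,0,-29,0,-145,-1],
  ],
)

```text
time: 5.78
ee_pos: [0.4502, -0.1162, 0.1834]
eef_rot: [0.0, 0.995, 0.0, 0.099]
ft_force: [-0.1, 0.7, -0.1]
width: 0.0004
grip_force: 0.0
```

Run:
```python
from bench import r
from fit import *
c=r.camera("wrist"); w=c["pixels"][...,::-1]
t=r.camera("top")["pixels"][...,::-1]
t=cv2.resize(t[160:280,140:460],(800,300)); cv2.imwrite("pics/w3.png",np.vstack([cv2.resize(w[120:330,160:],(686,300)) if 0 else cv2.resize(w[120:300],(800,300)),t]))
print(r.read_state()["joint_vel"].round(3))
```

```text
[-0.     0.003 -0.002 -0.002  0.001  0.003 -0.001]
```

View pics/w3.png

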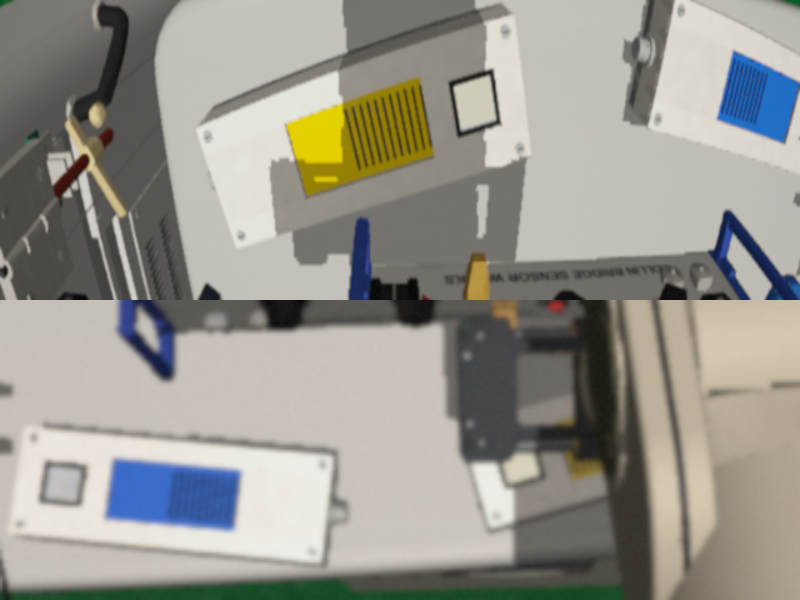

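The ribs (345–432, 85–165) now end at the window end of the opening. The yellow window has turned cream, so the leaf is behind it. Blue is unchanged and the gripper is clear.

```bash
python3 -c "
from bench import r
print(r.close_job())"
```

```text
the job is handed in; nothing more can be done
None
```

The yellow shutter was slid home and shows behind its window, the blue one was left open, the arm is clear of everything, and the job was handed in at about 6 s; the hand-in call returned no verdict.

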